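# Free the interlocked drawer and load the reader's calibration bar

## Robot

A 6-joint arm with a two-finger parallel gripper is mounted at the origin on a cart in front of the work surface, level with it; the furniture and walls round the work are solid. World frame = base frame: x ahead of the robot, y to its left, z up, the work surface at z = 0. Lengths are in m, angles in rad, forces in N, time in s.
With the tool pointing down it reaches from about 0.225 to 0.875 m from the base axis. Payload 3.4 kg.
Tool frame: the origin (TCP) lies between the finger pads; the fingertips stand 19 mm ahead of it and the grasp point (between the pads) is the TCP; z points along the fingers, y is the line along which they close (so a half turn about z gives the same grasp; the last joint's range is limited). The gripper opens to 85 mm and grips with 20 to 120 N. Pads are 22 mm wide; open, the fingers measure 114 mm over their backs; the gripper's body (76 mm by 85 mm) begins 54 mm behind the grasp point. The pads swing forward as they close: fully open they stand 13 mm farther back than shut.
Start: joints at [-1.45, 0.276, 1.505, -0, 1.361, -0.121], TCP at [0.138, -0.558, 0.25] pointing down, gripper open.
Joint ranges: [-2.89, 2.89], [-0.75, 2.08], [0.22, 2.7], [-1.18, 4.32], [0.11, 2.71], [-2.7, 2.7]. Speed limits (rad/s): [2.57, 2.57, 3.14, 3.14, 3.14, 3.14].

## Interface

Orientations are given as a unit quaternion [w, x, y, z].
In Python, from rig import get_state, imaging, ticket gives the robot as it stands. The module is installed in compiled form; this text tells all that it offers.
- The arm moves only by the shell command python3 -m inch 'ROWS' [FORCE]. ROWS is JSON, a list of rows, each an object with "claw": the opening, from -1 (shut) to 1 (fully open); "travel": the shift along the world's x, y, z in units of 200 mm (1.0 is 200 mm), a list of three; "turn": the turn about the world's z in units of 180 degrees (1.0 is 180 degrees). A call has 1 to 5 rows; each row is the pose to reach, as a shift and turn from the pose commanded when the call began, turning the shorter way round; what a row does not reach only later rows make up. A row lasts 1/10 s, in which the tool goes at most 50 mm and 8.59 degrees, less where a joint would pass 70% of its speed; a pose out of reach is approached as far as the arm can. A call with a number of a shift or a turn outside -1 to 1 is refused whole. A call with a gripper value outside its range is refused whole. The fingers move at their own pace and stop on an object; FORCE is the grip in N (left out, the last holds). Time passes only in rows, so rows that repeat a pose let the fingers close. It gives the time, the measured TCP pose, the force, the opening and the grip force at its end, in the units of the state.
- get_state(): the state, without advancing time (a new reading comes with each control period).
- imaging.get_image(name): name is "scene" or "top" or "wrist"; returns the picture (384x512x3 uint8, red, green, blue); there is no depth.
- imaging.camera_params(name): a dict with "camera_matrix" (3x3 intrinsics, pixels), "k1" (the pictures are not rectified: a ray, as slopes to the right and down, at radius r is drawn at 1 + k1 r^2 times it, then the intrinsics apply), "cam_to_world" (4x4, takes a point from camera to world coordinates); the wrist camera has in their place "T_tool_cam" (4x4, takes a point from camera to tool coordinates, whose origin is the TCP and whose axes are the flange's). Camera axes: x right, y down, z forward; pixel columns grow to the right and rows downward; lengths in m; the calibration is good to about 2 mm. A picture is of the moment at which its call begins: read the wrist's pose just before it. camera_params takes no time and is no camera call.
- ticket.sign_off(): hands the job in; it is judged then, once.
The state is a dict: "clock": time; "qpos": joint angles; "qd": joint speeds; "effort": joint torques, N m; "position": TCP position; "ee_rot": TCP orientation; "contact_force": force on the tool from outside, world axes, zero at the start; "moment": the same for the moment, N m; "width": finger opening in m; "gripper_force": force on a finger pad.
Only numpy, scipy, OpenCV 4.12 (cv2) and the standard library are available. Lean on these libraries where they do the work, as an engineer would, in place of code of your own. Each camera call takes 0.05 s, during which the arm holds its last target. There are 200 camera calls.

## Task

One drawer of the small two-drawer chest was left open, and the chest's interlock keeps the other drawer locked until it is shut. Shut that drawer fully, then pull the other one all the way open, take the metal calibration bar out of it and slide the bar, narrow nose first, into the reader's slot until it comes up against the hidden stop inside. Leave the things standing around where they are.

Things in the scene. Friction and masses are not known exactly. Their poses are not given: they have to be found in the camera images.
- chest: white chest, 140 (x) x 185 (y) x 64 mm (z), fixed; origin under its centre. Two drawers side by side, centred at y = +41 and -41 mm (either drawer on either side), slide out along its -x, roughly the robot's right. Its case's front edge is at x = -70 mm; the drawers' outer faces at -78 mm when shut, 79 mm wide, top edge 56 mm above the bench
- unit_a_drawer (a joint): opening of the drawer that was left open, m: 0 shut, 0.105 fully out; slides with 1.5 N of friction and stays where it is left. A hidden pin in the chest lets only one drawer be out at a time
- unit_b_drawer (a joint): opening of the shut drawer, which holds the bar, m: 0 shut, 0.105 fully out; locked (3 mm of play) while the other is out, else slides with 1.5 N of friction and stays where left. The bar clears the chest's top only when this is above 0.095. Its floor is 14 mm and its side walls 26 mm above the bench
- unit_a_handle (a point): middle of the handle of the drawer left open: a level steel bar 11 mm thick and 59 mm long, parallel to the chest's front, 35 mm out from the drawer's face and 38 mm above the bench (axes as the chest's)
- unit_b_handle (a point): the same point on the like handle of the shut drawer with the bar
- bar_center (a point): centre of the aluminium bar, 80 (x) x 20 (y) x 18 mm (z), 0.1 kg; nose at its -x end, dark grooves at its tail (+x). In the drawer it lies along the chest's x, nose toward the handle, bottom 22 and top 40 mm above the bench. A black insert flush with its top surrounds 18 mm of each end with 2 mm play: grip it there only by the middle 44 mm, across its width, and lift straight up
- bar_nose (a point): centre of the bar's nose end face, 40 mm from the bar's centre along its -x (axes as the bar's); the last 10 mm of the nose are narrowed to 15 mm wide and 14 mm high
- reader_mouth (a point): centre of the slot's mouth in the grey reader (fixed, 64 wide, 72 deep, 58 mm high). The bar goes in level along this frame's +x. Slot 23 mm wide, 21 mm high, floor 22 mm above the bench; this point is 9 mm above the floor, at the bar's centre. An open tray of the same floor height reaches 55 mm out from the mouth between guides 6 mm high, 23 mm apart at the mouth, 34 mm outside
- reader_stop (a point): centre of the hidden stop face at the blind end of the slot, 50 mm inside the mouth (axes as the mouth's); with its nose against it, 30 mm of the bar stand out. The bar rubs on the slot's floor (a few N, more if pressed down) until it meets the rigid stop. Held by its middle it cannot go in all the way: the fingers would meet the housing
- timer: white bench timer, 60 x 66 x 18 mm; bystander; origin under its centre
- amber_bottle: brown bottle with white cap, 56 mm across, 120 mm high; bystander; origin under its centre
- small_bottle: small clear bottle with yellow cap, 40 mm across, 85 mm high; bystander; origin under its centre
- highlighter: highlighter lying flat, 18 x 104 x 16 mm, long along y; bystander; origin under its centre
- mouse: black computer mouse, 108 x 60 x 37 mm; bystander; origin under its centre
- tape: small roll of tape lying flat, 48 mm across, 18 mm high; bystander; origin under its centre
- hub: flat black hub box, 32 x 95 x 14 mm, lying on the chest's top; bystander; origin under its centre

How it is judged:
On the way, in this order (a step that is already met when the one before it is completed fails the run):
1. the drawer that was left open is fully shut, the other still shut (value of joint unit_a_drawer below 0.005 m and value of joint unit_b_drawer below 0.01 m), for 0.2 s.
2. the other drawer is pulled open (value of joint unit_b_drawer above 0.092 m and value of joint unit_a_drawer below 0.006 m), for 0.2 s.
At the end, for the whole second after the job is handed in: the bar lies in the reader's slot, nose first, its nose within 3 mm of the hidden stop and along the slot to 0.12 rad; the drawer that was left open is shut (within 6 mm). The drawer that held the bar may stay open or be shut again (x of bar_nose in the frame of reader_stop above -0.003 m and distance between bar_nose and reader_stop below 0.006 m and angle between the x axis of bar_center and the x axis of reader_stop, either way round below 0.12 rad and value of joint unit_a_drawer below 0.006 m); the robot touches nothing.
It fails at once if the timer is pushed by more than 30 mm (distance of timer from where it was at the start of the episode above 0.03 m).
It fails at once if the amber bottle is pushed by more than 30 mm or tipped (distance of amber_bottle from where it was at the start of the episode above 0.03 m or angle between amber_bottle's own z axis and vertical above 0.5 rad).
It fails at once if the small bottle is pushed by more than 30 mm or tipped (distance of small_bottle from where it was at the start of the episode above 0.03 m or angle between small_bottle's own z axis and vertical above 0.5 rad).
It fails at once if the highlighter, mouse, tape or hub is pushed by more than 30 mm (distance of any of highlighter, mouse, tape, hub from where it was at the start of the episode above 0.03 m).
It also fails if it takes over 61 s, if anything falls off the work surface, if the arm or the gripper's body presses on something with over 40 N, if the wrist force passes 120 N, or if a joint passes its speed limit or range.

## Working session

There is one attempt and no reset: what is moved stays moved. The work goes in short steps, Python scripts to look and compute and a shell command to move; the robot and the scene stay as the last step left them, time stands still between calls to the robot, and variables do not carry over. Pictures are saved under pics/ and viewed, at most 10 in all, crops included, and the job is handed in when it is done.

```bash
mkdir -p pics; cat > h.py <<'E'
import numpy as np, cv2
from rig import get_state, imaging, ticket
from scipy.spatial.transform import Rotation as R
def snap(name,fn):
    s=get_state(); im=imaging.get_image(name); cv2.imwrite('pics/'+fn,im[:,:,::-1]); np.save('pics/'+fn+'.npy',camT(name,s)); return im
def camT(name,s=None):
    p=imaging.camera_params(name)
    if 'cam_to_world' in p: return np.array(p['cam_to_world'])
    s=s or get_state(); T=np.eye(4); q=s['ee_rot']; T[:3,:3]=R.from_quat([q[1],q[2],q[3],q[0]]).as_matrix(); T[:3,3]=s['position']
    return T@np.array(p['T_tool_cam'])
def ray(name,T,uv):
    p=imaging.camera_params(name); K=np.array(p['camera_matrix'])
    d=cv2.undistortPoints(np.array([[uv]],float),K,np.array([p['k1'],0,0,0.]))[0,0]
    return T[:3,3],T[:3,:3]@np.array([d[0],d[1],1.])
def atz(name,T,uv,z):
    o,d=ray(name,T,uv); return o+d*(z-o[2])/d[2]
def tri(obs):
    A=np.zeros((3,3));b=np.zeros(3);L=[]
    for n,T,uv in obs:
        o,d=ray(n,T,uv); d=d/np.linalg.norm(d); P=np.eye(3)-np.outer(d,d); A+=P;b+=P@o;L.append((o,d,P))
    x=np.linalg.solve(A,b); return x,[float(np.linalg.norm(P@(x-o))) for o,d,P in L]
def proj(name,T,X):
    p=imaging.camera_params(name); c=np.linalg.inv(T)@np.append(X,1); a=c[:2]/c[2]; a=a*(1+p['k1']*(a@a)); K=np.array(p['camera_matrix']); return (K@np.append(a,1))[:2]
E
python3 - <<'E'
from h import *
for n in('scene','top'):
    im=snap(n,n+'1.png'); p=imaging.camera_params(n); print(n,np.round(p['camera_matrix'],1).tolist(),p['k1'],np.round(p['cam_to_world'],3).tolist())
p=imaging.camera_params('wrist');print(np.round(p['T_tool_cam'],3).tolist(),p['k1'])
s=get_state();print(s['clock'],s['ee_rot'],s['width'],s['contact_force'])
E
```

```text
scene [[373.0, 0.0, 249.2], [0.0, 373.0, 189.7], [0.0, 0.0, 1.0]] -0.04032845460765452 [[-0.851, -0.272, 0.45, 0.019], [-0.525, 0.419, -0.741, 0.822], [0.013, -0.866, -0.499, 0.638], [0.0, 0.0, 0.0, 1.0]]
top [[356.6, 0.0, 256.5], [0.0, 356.6, 188.3], [0.0, 0.0, 1.0]] -0.08997906592832516 [[0.013, -0.996, 0.09, 0.439], [-1.0, -0.012, 0.008, -0.044], [-0.007, -0.09, -0.996, 1.055], [0.0, 0.0, 0.0, 1.0]]
[[-0.0, -0.945, -0.326, 0.084], [1.0, -0.0, 0.0, 0.0], [-0.0, -0.326, 0.945, -0.122], [0.0, 0.0, 0.0, 1.0]] 0.003292060367306955
0.1 [-8.21460798e-04  9.92699010e-01  1.20615096e-01  1.66173585e-05] 0.08540496186339294 [-0.29716472 -1.00161549  0.00451375]
```

View pics/top1.png

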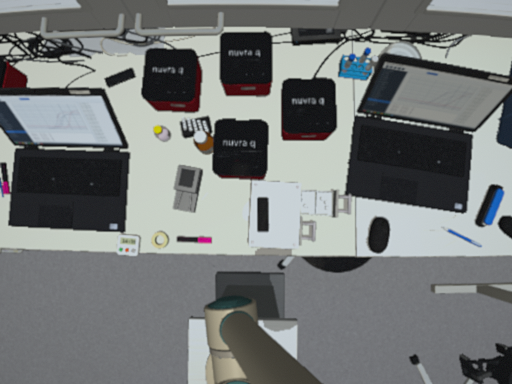

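View pics/scene1.png

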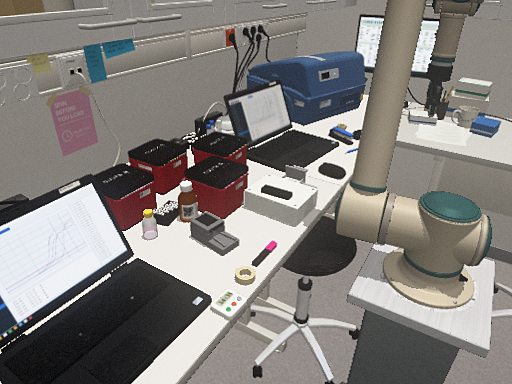

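The top view shows the chest at (274,214), with the open drawer on the far side (handle at (345,204)) and the shut one near (handle at (309,231)). The reader is at (187,188). I'll enlarge those areas.

```bash
python3 - <<'E'
import cv2,numpy as np
a=cv2.imread('pics/top1.png')[150:260,140:400]; b=cv2.imread('pics/scene1.png')[150:320,130:350]
a=cv2.resize(a,None,fx=3,fy=3,interpolation=cv2.INTER_CUBIC)
cv2.imwrite('pics/c1.png',a)
b=cv2.resize(b,None,fx=3.5,fy=3.5,interpolation=cv2.INTER_CUBIC); print(a.shape,b.shape)
cv2.imwrite('pics/c2.png',b)
E
```

```text
(330, 780, 3) (595, 770, 3)
```

View pics/c1.png

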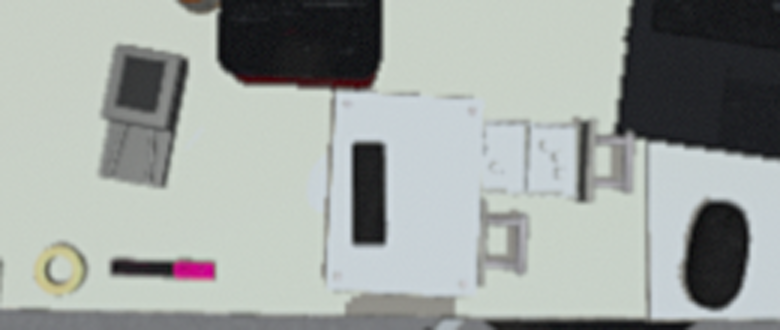

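View pics/c2.png

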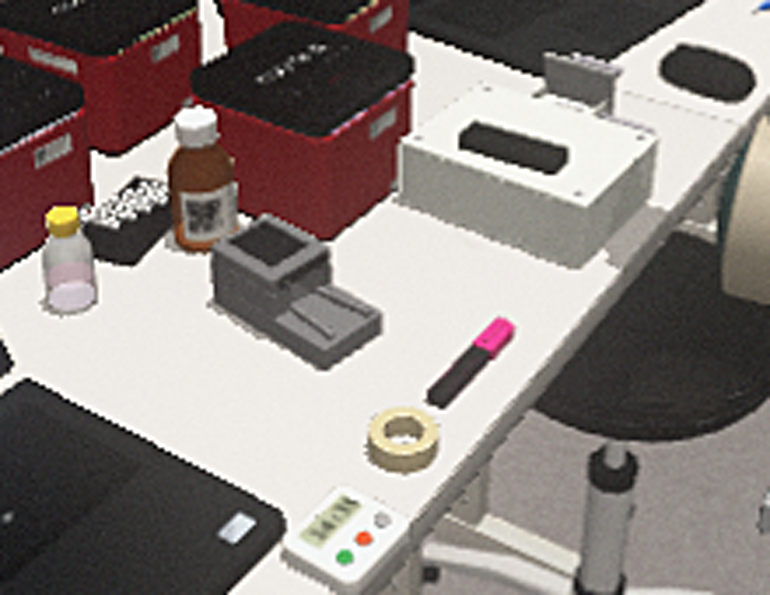

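The crops show the open drawer's handle bar at c1 (630,162) and the shut drawer's at c1 (522,242). The reader's tray points toward the robot, from c1 (133,182) to the housing edge at (140,125), tilted slightly.

```bash
python3 - <<'E'
from h import *
T=camT('top')
f=lambda c,z:print(c,np.round(atz('top',T,(140+(c[0]+.5)/3-.5,150+(c[1]+.5)/3-.5),z),4))
for c in [(331,90),(481,97),(328,290),(480,293)]:f(c,.064)
print('handles');
for c in [(625,135),(629,191),(525,213),(523,272)]:f(c,.043)
print('drawerface');
for c in [(583,119),(583,199)]:f(c,.056)
print('reader housing')
for c in [(118,45),(186,57),(174,131),(106,119)]:f(c,.058)
print('tray')
for c in [(165,187),(101,178)]:f(c,.028)
print('bystanders')
for c,z in [((60,268),.018),((163,269),.016),((718,250),.03)]:f(c,z)
s=get_state();print(s['clock'])
E
```

```text
(331, 90) [ 0.5521 -0.0176  0.064 ]
(481, 97) [ 0.5473 -0.1575  0.064 ]
(328, 290) [ 0.3672 -0.0175  0.064 ]
(480, 293) [ 0.3661 -0.1572  0.064 ]
handles
(625, 135) [ 0.5149 -0.2975  0.043 ]
(629, 191) [ 0.4617 -0.3009  0.043 ]
(525, 213) [ 0.44   -0.2018  0.043 ]
(523, 272) [ 0.3846 -0.2     0.043 ]
drawerface
(583, 119) [ 0.5285 -0.2545  0.056 ]
(583, 199) [ 0.4535 -0.2542  0.056 ]
reader housing
(118, 45) [0.5934 0.1851 0.058 ]
(186, 57) [0.5825 0.1199 0.058 ]
(174, 131) [0.5124 0.1293 0.058 ]
(106, 119) [0.5229 0.1941 0.058 ]
tray
(165, 187) [0.4605 0.1418 0.028 ]
(101, 178) [0.4682 0.2043 0.028 ]
bystanders
(60, 268) [0.3805 0.2445 0.018 ]
(163, 269) [0.3814 0.144  0.016 ]
(718, 250) [ 0.4061 -0.3904  0.03  ]
0.1
```

```bash
python3 -m inch '[{"claw":-1,"travel":[0.73,0.8,0],"turn":-0.077},{"claw":-1,"travel":[0.73,0.8,0],"turn":-0.077},{"claw":-1,"travel":[0.73,0.8,0],"turn":-0.077},{"claw":-1,"travel":[0.73,0.8,0],"turn":-0.077},{"claw":-1,"travel":[0.73,0.8,0],"turn":-0.077}]'
python3 -m inch '[{"claw":-1,"travel":[0.73,0.8,0],"turn":0},{"claw":-1,"travel":[0.73,0.8,0],"turn":0},{"claw":-1,"travel":[0.73,0.8,0],"turn":0},{"claw":-1,"travel":[0.73,0.8,0],"turn":0},{"claw":-1,"travel":[0.73,0.8,0],"turn":0}]'
python3 - <<'E'
from h import *
snap('wrist','w1.png'); print(get_state()['position'],get_state()['ee_rot'],np.round(camT('wrist'),3).tolist(),imaging.camera_params('wrist')['camera_matrix'])
E
```

```text
clock: 0.6
position: [0.2856, -0.3942, 0.25]
ee_rot: [-0.001, 1.0, 0.002, 0.0]
contact_force: [-0.3, -0.8, 0.5]
width: 0.0123
gripper_force: 0.0
clock: 1.1
position: [0.4318, -0.2346, 0.2501]
ee_rot: [-0.001, 1.0, 0.002, 0.0]
contact_force: [0.0, -1.2, -0.4]
width: -0.0003
gripper_force: 0.0
[ 0.43239595 -0.23419846  0.24997651] [-1.42459509e-03  9.99996368e-01  2.14751187e-03  7.89481241e-04] [[0.004, -0.946, -0.324, 0.517], [-1.0, -0.005, 0.001, -0.235], [-0.003, 0.324, -0.946, 0.372], [0.0, 0.0, 0.0, 1.0]] [[267.74691161   0.         259.78950396]
 [  0.         267.74691161 191.33577851]
 [  0.           0.           1.        ]]
```

View pics/w1.png

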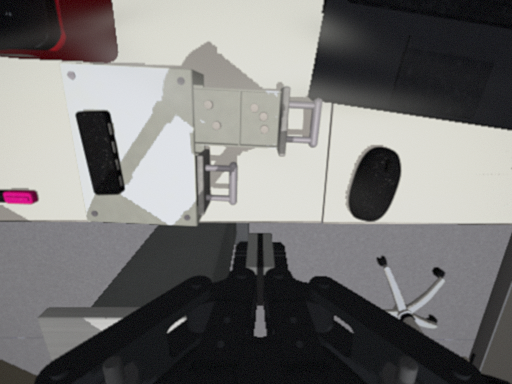

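The wrist view shows handle A's bar from (318,100) to (314,146), handle B's from (234,163) to (234,205), the mouse at (375,183) and the laptop's edge near (312,97)–(512,128).

```bash
python3 - <<'E'
from h import *
Tt=camT('top');Tw=np.load('pics/w1.png.npy')
c=lambda a,b:(140+(a+.5)/3-.5,150+(b+.5)/3-.5)
for n,t,w in [('A',c(627,163),(316,123)),('B',c(524,242.5),(234.5,184)),('corner farL',c(331,90),(64,66)),('corner farR',c(481,97),(198,69))]:
    x,r=tri([('top',Tt,t),('wrist',Tw,w)]);print(n,np.round(x,4),np.round(r,4))
for uv,z in [((318,100),.043),((314,146),.043),((234,163),.043),((234,205),.043),((64,66),.064),((198,69),.064),((200,223),.064),((88,219),.064),((284,85),.056),((283,153),.056),((312,97),.015),((512,128),.015),((350,190),.01),((378,148),.03),((327,222),0)]: print(uv,np.round(atz('wrist',Tw,uv,z),4))
E
```

```text
A [ 0.4887 -0.3039  0.0273] [0.0008 0.0008]
B [ 0.412  -0.2016  0.0395] [0.0002 0.0002]
corner farL [ 0.5521 -0.0171  0.0464] [0.002 0.002]
corner farR [ 0.5504 -0.1616  0.0283] [0.0008 0.0008]
(318, 100) [ 0.5157 -0.302   0.043 ]
(314, 146) [ 0.4623 -0.3011  0.043 ]
(234, 163) [ 0.4406 -0.2022  0.043 ]
(234, 205) [ 0.3838 -0.2007  0.043 ]
(64, 66) [ 0.5483 -0.0291  0.064 ]
(198, 69) [ 0.5461 -0.1692  0.064 ]
(200, 223) [ 0.3675 -0.159   0.064 ]
(88, 219) [ 0.3724 -0.0181  0.064 ]
(284, 85) [ 0.5312 -0.2608  0.056 ]
(283, 153) [ 0.4559 -0.2622  0.056 ]
(312, 97) [ 0.5192 -0.2999  0.015 ]
(512, 128) [ 0.4819 -0.5619  0.015 ]
(350, 190) [ 0.3944 -0.3634  0.01  ]
(378, 148) [ 0.4579 -0.3856  0.03  ]
(327, 222) [ 0.3392 -0.3376  0.    ]
```

```bash
python3 -m inch '[{"claw":-1,"travel":[0.27,-0.56,0],"turn":0},{"claw":-1,"travel":[0.27,-0.56,0],"turn":0},{"claw":-1,"travel":[0.27,-0.56,-0.1],"turn":0},{"claw":-1,"travel":[0.27,-0.56,-0.35],"turn":0},{"claw":-1,"travel":[0.27,-0.56,-0.55],"turn":0}]'
python3 -m inch '[{"claw":-1,"travel":[0,0,-0.2],"turn":0},{"claw":-1,"travel":[0,0,-0.35],"turn":0},{"claw":-1,"travel":[0,0,-0.45],"turn":0},{"claw":-1,"travel":[0,0,-0.495],"turn":0},{"claw":-1,"travel":[0,0,-0.495],"turn":0}]'
```

```text
clock: 1.65
position: [0.483, -0.3515, 0.138]
ee_rot: [-0.0, 1.0, -0.001, -0.0]
contact_force: [-0.7, 0.6, -0.4]
width: 0.0001
gripper_force: 0.0
clock: 2.15
position: [0.4827, -0.35, 0.04]
ee_rot: [-0.001, 1.0, -0.0, -0.001]
contact_force: [0.5, -0.1, 0.0]
width: 0.0
gripper_force: 0.0
```

```bash
python3 -m inch '[{"claw":-1,"travel":[0,0.1,0],"turn":0},{"claw":-1,"travel":[0,0.2,0],"turn":0},{"claw":-1,"travel":[0,0.3,0],"turn":0},{"claw":-1,"travel":[0,0.4,0],"turn":0},{"claw":-1,"travel":[0,0.45,0],"turn":0}]'
python3 -m inch '[{"claw":-1,"travel":[0,0.05,0],"turn":0},{"claw":-1,"travel":[0,0.1,0],"turn":0},{"claw":-1,"travel":[0,0.13,0],"turn":0},{"claw":-1,"travel":[0,0.15,0],"turn":0},{"claw":-1,"travel":[0,0.165,0],"turn":0}]'
```

```text
clock: 2.65
position: [0.4836, -0.2575, 0.0421]
ee_rot: [-0.0, 1.0, 0.001, 0.0]
contact_force: [0.8, -1.7, 1.1]
width: -0.0001
gripper_force: 1.0
clock: 3.15
position: [0.4837, -0.2272, 0.0412]
ee_rot: [0.0, 1.0, -0.0, -0.0]
contact_force: [0.4, -0.9, 1.3]
width: 0.0002
gripper_force: 0.8
```

Now I'll press gently until the force rises.

```bash
python3 -m inch '[{"claw":-1,"travel":[0,0.01,0],"turn":0},{"claw":-1,"travel":[0,0.02,0],"turn":0},{"claw":-1,"travel":[0,0.025,0],"turn":0},{"claw":-1,"travel":[0,0.03,0],"turn":0},{"claw":-1,"travel":[0,0.03,0],"turn":0}]'
```

```text
clock: 3.65
position: [0.4837, -0.2214, 0.0413]
ee_rot: [0.0, 1.0, -0.0, 0.0]
contact_force: [1.0, -1.1, 0.6]
width: -0.0001
gripper_force: 0.8
```

```bash
python3 -m inch '[{"claw":-1,"travel":[0,0.01,0],"turn":0},{"claw":-1,"travel":[0,0.02,0],"turn":0},{"claw":-1,"travel":[0,0.02,0],"turn":0}]';python3 -m inch '[{"claw":-1,"travel":[0,0.005,0],"turn":0},{"claw":-1,"travel":[0,0.01,0],"turn":0},{"claw":-1,"travel":[0,0.01,0],"turn":0}]'
```

```text
clock: 3.95
position: [0.4839, -0.2208, 0.0415]
ee_rot: [0.003, 1.0, 0.001, 0.0]
contact_force: [-1.3, -13.1, -4.0]
width: 0.0003
gripper_force: 6.0
clock: 4.25
position: [0.484, -0.2207, 0.0416]
ee_rot: [0.005, 1.0, 0.002, 0.0]
contact_force: [-2.3, -16.7, -4.0]
width: -0.0003
gripper_force: 8.5
```

```bash
python3 -m inch '[{"claw":-1,"travel":[0,-0.1,0],"turn":0},{"claw":-1,"travel":[0,-0.15,0.1],"turn":0},{"claw":-0.3,"travel":[0,-0.1,0.35],"turn":0},{"claw":-0.3,"travel":[-0.2,0.08,0.35],"turn":0},{"claw":-0.3,"travel":[-0.36,0.08,0.35],"turn":0}]'; python3 -m inch '[{"claw":-0.3,"travel":[0,0,0],"turn":0},{"claw":-0.3,"travel":[0,0,0],"turn":0}]'
```

```text
clock: 4.75
position: [0.4102, -0.1964, 0.1121]
ee_rot: [-0.001, 1.0, 0.001, -0.0]
contact_force: [-0.5, -0.4, -0.3]
width: 0.0296
gripper_force: 0.0
clock: 4.95
position: [0.4108, -0.1986, 0.1114]
ee_rot: [-0.0, 1.0, -0.0, -0.0]
contact_force: [0.5, -0.5, 0.9]
width: 0.0299
gripper_force: 0.0
```

```bash
python3 - <<'E'
from h import *
a=snap('wrist','w2.png'); cv2.imwrite('pics/w2c.png',cv2.resize(a[100:,100:400,::-1],None,fx=2,fy=2))
E
```

```text
(no output)
```

View pics/w2c.png

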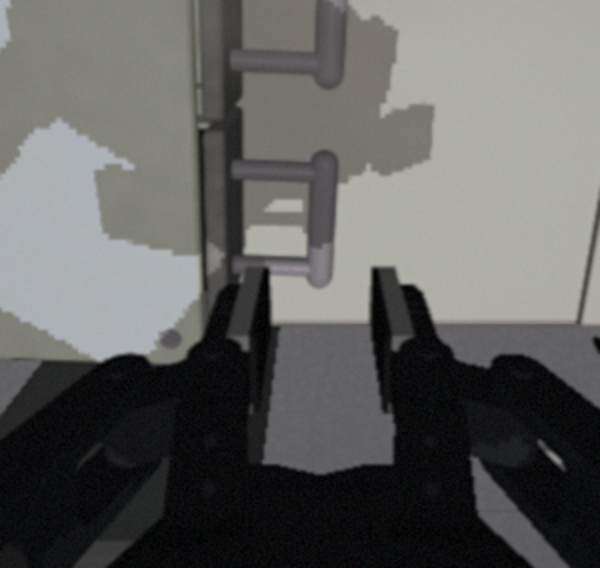

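Drawer A is shut. Handle B's bar runs from (325,155) to (319,280) in the crop, lined up between the fingers (centre column about 322). The posts are at its ends.

```bash
python3 - <<'E'
from h import *
T1=np.load('pics/w1.png.npy');T2=np.load('pics/w2.png.npy')
cc=lambda a,b:(100+a/2-.25,100+b/2-.25)
x,r=tri([('wrist',T1,(234.5,184)),('wrist',T2,cc(322,217))]);print(x,r)
for c in[(325,155),(319,282)]:print(atz('wrist',T2,cc(*c),.0385))
print(get_state()['position'])
E
```

```text
[ 0.40499361 -0.19964832  0.01718616] [0.00017441247787003568, 0.0001744124778699732]
[ 0.43938056 -0.20082931  0.0385    ]
[ 0.38512464 -0.19847933  0.0385    ]
[ 0.41188493 -0.19929139  0.11142095]
```

```bash
python3 -m inch '[{"claw":-0.3,"travel":[0,0,-0.12],"turn":0},{"claw":-0.3,"travel":[0,0,-0.24],"turn":0},{"claw":-0.3,"travel":[0,0,-0.32],"turn":0},{"claw":-0.3,"travel":[0,0,-0.36],"turn":0},{"claw":-0.3,"travel":[0,0,-0.36],"turn":0}]'; python3 -m inch '[{"claw":-1,"travel":[0,0,0],"turn":0},{"claw":-1,"travel":[0,0,0],"turn":0},{"claw":-1,"travel":[0,0,0],"turn":0},{"claw":-1,"travel":[0,0,0],"turn":0}]' 40
```

```text
clock: 5.5
position: [0.412, -0.1993, 0.0383]
ee_rot: [-0.001, 1.0, -0.0, -0.001]
contact_force: [1.1, 0.2, -0.3]
width: 0.0298
gripper_force: 0.0
clock: 5.9
position: [0.4125, -0.1997, 0.0399]
ee_rot: [0.0, 1.0, -0.001, 0.001]
contact_force: [2.0, -0.7, -2.8]
width: 0.0098
gripper_force: 38.9
```

```bash
python3 -m inch '[{"claw":-1,"travel":[0,-0.05,0],"turn":0},{"claw":-1,"travel":[0,-0.15,0],"turn":0},{"claw":-1,"travel":[0,-0.25,0],"turn":0},{"claw":-1,"travel":[0,-0.35,0],"turn":0},{"claw":-1,"travel":[0,-0.43,0],"turn":0}]'; python3 -m inch '[{"claw":-1,"travel":[0,-0.03,0],"turn":0},{"claw":-1,"travel":[0,-0.06,0],"turn":0},{"claw":-1,"travel":[0,-0.08,0],"turn":0},{"claw":-1,"travel":[0,-0.09,0],"turn":0},{"claw":-1,"travel":[0,-0.095,0],"turn":0}]'
```

```text
clock: 6.4
position: [0.409, -0.2846, 0.0396]
ee_rot: [-0.002, 1.0, 0.0, -0.003]
contact_force: [-5.6, 2.6, 7.9]
width: 0.0096
gripper_force: 40.2
clock: 6.9
position: [0.4082, -0.3029, 0.0396]
ee_rot: [-0.002, 1.0, 0.0, -0.003]
contact_force: [-7.0, 2.0, 7.5]
width: 0.0096
gripper_force: 40.2
```

```bash
python3 -m inch '[{"claw":-1,"travel":[-0.015,-0.01,0],"turn":0},{"claw":-1,"travel":[-0.02,-0.015,0],"turn":0},{"claw":-1,"travel":[-0.02,-0.015,0],"turn":0}]'; python3 -m inch '[{"claw":-0.3,"travel":[0,0,0],"turn":0},{"claw":-0.3,"travel":[0,0,0],"turn":0},{"claw":-0.3,"travel":[0,0,0],"turn":0},{"claw":-0.3,"travel":[0,0,0.2],"turn":0},{"claw":-0.3,"travel":[0,0,0.45],"turn":0}]'
```

```text
clock: 7.2
position: [0.4078, -0.3042, 0.0397]
ee_rot: [-0.003, 1.0, -0.002, 0.0]
contact_force: [4.2, 9.8, 4.1]
width: 0.0093
gripper_force: 39.7
clock: 7.7
position: [0.4061, -0.3064, 0.1283]
ee_rot: [-0.002, 1.0, -0.0, -0.002]
contact_force: [0.5, -0.8, -0.6]
width: 0.0297
gripper_force: 0.0
```

```bash
python3 -m inch '[{"claw":0.2,"travel":[0.08,0.2,0.15],"turn":0},{"claw":0.2,"travel":[0.08,0.3,0.25],"turn":0},{"claw":0.2,"travel":[0.08,0.3,0.25],"turn":0},{"claw":0.2,"travel":[0.08,0.3,0.25],"turn":0}]';  python3 - <<'E'
from h import *
snap('wrist','w3.png')
E
python3 -m inch '[{"claw":0.2,"travel":[0,0.25,0],"turn":0},{"claw":0.2,"travel":[0,0.4,0],"turn":0},{"claw":0.2,"travel":[0,0.4,0],"turn":0},{"claw":0.2,"travel":[0,0.4,0],"turn":0}]';  python3 - <<'E'
from h import *
snap('wrist','w4.png')
a=cv2.imread('pics/w3.png')[40:240,140:400];b=cv2.imread('pics/w4.png')[40:240,240:500]
cv2.imwrite('pics/w34.png',np.vstack([cv2.resize(x,(520*3//4*2,600//2),interpolation=cv2.INTER_CUBIC) if 0 else cv2.resize(x,None,fx=1.5,fy=1.5,interpolation=cv2.INTER_CUBIC) for x in(a,b)]))
E
```

```text
clock: 8.1
position: [0.4237, -0.2477, 0.1796]
ee_rot: [0.001, 1.0, 0.001, 0.0]
contact_force: [0.3, -0.1, -0.7]
width: 0.0512
gripper_force: 0.0
clock: 8.55
position: [0.4234, -0.1679, 0.1782]
ee_rot: [0.0, 1.0, 0.0, -0.001]
contact_force: [0.1, -0.5, 0.4]
width: 0.0515
gripper_force: 0.0
```

View pics/w34.png

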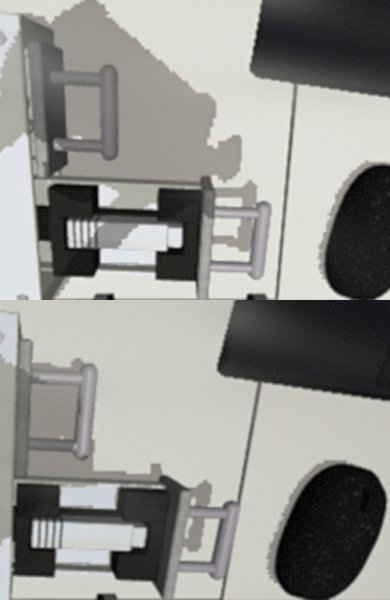

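In both views the bar lies in the black insert with its nose toward the handle. In the upper crop (w3) it runs from its tail at (66,234) to its nose at (183,236); in the lower one (w4) from (31,232) to (146,239), rows counted from that crop's top. Next I'll refine its edges numerically.

```bash
python3 - <<'E'
from h import *
def run(fn,ox,tail,nose):
    g=cv2.GaussianBlur(cv2.cvtColor(cv2.imread('pics/'+fn),cv2.COLOR_BGR2GRAY),(3,3),0).astype(float)
    P=lambda c:np.array([ox+(c[0]+.5)/1.5-.5,40+(c[1]+.5)/1.5-.5])
    t,n=P(tail),P(nose); d=(n-t)/np.linalg.norm(n-t); q=np.array([-d[1],d[0]])
    def edge(p,dr,rng=6):  # strongest gradient along dr
        s=np.arange(-rng,rng,.1); xy=p+s[:,None]*dr
        v=cv2.remap(g.astype(np.float32),xy[:,0].astype(np.float32),xy[:,1].astype(np.float32),cv2.INTER_LINEAR).ravel()
        w=np.abs(np.gradient(v)); i=w.argmax(); return p+s[i]*dr, v[[0,-1]]
    L=np.linalg.norm(n-t)
    e1=[edge(t+o*q,d)[0] for o in(-3,0,3)]; e2=[edge(n+o*q,d)[0] for o in(-3,0,3)]
    out={'tail':np.mean(e1,0),'nose':np.mean(e2,0)}
    for f in(.2,.8):
        c=t+f*L*d; a=edge(c-9.5*q,q,5)[0]; b=edge(c+9.5*q,q,5)[0]; out[f'c{f}']=(a+b)/2; out[f'w{f}']=np.linalg.norm(a-b)
    return out
a=run('w3.png',140,(66,234),(183,236));b=run('w4.png',240,(31,232),(146,239))
Ta=np.load('pics/w3.png.npy');Tb=np.load('pics/w4.png.npy')
for k in a:
    print(k,np.round(a[k],1),np.round(b[k],1))
    if k[0]!='w':
        x,r=tri([('wrist',Ta,a[k]),('wrist',Tb,b[k])]); print('   tri',np.round(x,4),np.round(r,4),'z.04:',np.round(atz('wrist',Ta,a[k],.04),4),np.round(atz('wrist',Tb,b[k],.04),4))
E
```

```text
tail [184.4 195.8] [261.  194.5]
   tri [ 0.4133 -0.1696  0.0385] [0.0006 0.0006] z.04: [ 0.4132 -0.17    0.04  ] [ 0.4145 -0.1696  0.04  ]
nose [261.4 197.2] [336.9 199.1]
   tri [ 0.4085 -0.25    0.0345] [0.0011 0.0011] z.04: [ 0.4117 -0.25    0.04  ] [ 0.4094 -0.2484  0.04  ]
c0.2 [199.4 196.2] [275.8 196.5]
   tri [ 0.4117 -0.185   0.0376] [0.0002 0.0002] z.04: [ 0.4128 -0.1856  0.04  ] [ 0.4123 -0.1848  0.04  ]
w0.2 18.0 18.1
c0.8 [246.2 197.9] [321.8 198. ]
   tri [ 0.4089 -0.2339  0.035 ] [0.0001 0.0001] z.04: [ 0.4109 -0.2342  0.04  ] [ 0.4106 -0.2327  0.04  ]
w0.8 16.5 17.0
```

```bash
python3 -m inch '[{"claw":0,"travel":[-0.06,-0.21,0],"turn":0.235},{"claw":0,"travel":[-0.06,-0.21,0],"turn":0.235},{"claw":0,"travel":[-0.06,-0.21,0],"turn":0.235},{"claw":0,"travel":[-0.06,-0.21,0],"turn":0.235},{"claw":0,"travel":[-0.06,-0.21,0],"turn":0.235}]'; python3 -m inch '[{"claw":0,"travel":[0,0,0],"turn":0.235},{"claw":0,"travel":[0,0,0],"turn":0.235},{"claw":0,"travel":[0,0,0],"turn":0.235},{"claw":0,"travel":[0,0,0],"turn":0.235},{"claw":0,"travel":[0,0,0],"turn":0.235}]';python3 -m inch '[{"claw":0,"travel":[0,0,0],"turn":0.017},{"claw":0,"travel":[0,0,0],"turn":0.017},{"claw":0,"travel":[0,0,0],"turn":0.017}]'; python3 -c "
from h import *
s=get_state();print(s['position'],s['width']);q=s['ee_rot'];M=R.from_quat([q[1],q[2],q[3],q[0]]).as_matrix();print('yaw',np.arctan2(M[1,0],M[0,0]),M[:,2],s['qpos'])"
```

```text
clock: 9.1
position: [0.4116, -0.2113, 0.1788]
ee_rot: [0.0, 0.932, 0.362, -0.0]
contact_force: [0.3, -0.3, 0.1]
width: 0.0428
gripper_force: 0.0
clock: 9.6
position: [0.4117, -0.2112, 0.1788]
ee_rot: [-0.0, 0.739, 0.674, -0.0]
contact_force: [-0.4, 0.9, -0.6]
width: 0.0429
gripper_force: 0.0
clock: 9.9
position: [0.4117, -0.2105, 0.179]
ee_rot: [-0.0, 0.723, 0.691, -0.0]
contact_force: [-0.2, -0.2, 0.0]
width: 0.0425
gripper_force: 0.0
[ 0.41165936 -0.21046105  0.17897195] 0.04249020168427375
yaw 1.5252328314367758 [-3.41404866e-04 -1.62924315e-04 -9.99999928e-01] [-6.23032699e-01  1.62292828e-01  1.84778118e+00 -3.66268360e-04
  1.13170087e+00 -5.77313436e-01]
```

```bash
python3 -m inch '[{"claw":0,"travel":[0,0,-0.2],"turn":0},{"claw":0,"travel":[0,0,-0.4],"turn":0},{"claw":0,"travel":[0,0,-0.55],"turn":0},{"claw":0,"travel":[0,0,-0.63],"turn":0},{"claw":0,"travel":[0,0,-0.66],"turn":0}]'; python3 -m inch '[{"claw":0,"travel":[0,0,0],"turn":0},{"claw":-1,"travel":[0,0,0],"turn":0},{"claw":-1,"travel":[0,0,0],"turn":0},{"claw":-1,"travel":[0,0,0],"turn":0},{"claw":-1,"travel":[0,0,0],"turn":0}]' 60
```

```text
clock: 10.4
position: [0.4106, -0.2091, 0.0455]
ee_rot: [-0.002, 0.723, 0.691, -0.0]
contact_force: [-0.6, 0.3, -0.1]
width: 0.0428
gripper_force: 0.0
clock: 10.9
position: [0.4123, -0.2099, 0.0485]
ee_rot: [0.001, 0.722, 0.692, 0.0]
contact_force: [-2.5, -0.9, 7.0]
width: 0.0184
gripper_force: 59.7
```

```bash
python3 -m inch '[{"claw":-1,"travel":[0,0,0.05],"turn":0},{"claw":-1,"travel":[0,0,0.15],"turn":0},{"claw":-1,"travel":[0,0,0.35],"turn":0},{"claw":-1,"travel":[0,0,0.6],"turn":0},{"claw":-1,"travel":[0,0,0.75],"turn":0}]'; python3 -m inch '[{"claw":-1,"travel":[0.1,0.25,0],"turn":0},{"claw":-1,"travel":[0.2,0.5,0.05],"turn":0},{"claw":-1,"travel":[0.3,0.75,0.1],"turn":0},{"claw":-1,"travel":[0.4,1,0.15],"turn":0},{"claw":-1,"travel":[0.4,1,0.15],"turn":0}]'
```

```text
clock: 11.4
position: [0.4127, -0.2098, 0.2013]
ee_rot: [0.003, 0.722, 0.692, 0.001]
contact_force: [0.9, -0.6, -1.0]
width: 0.0181
gripper_force: 58.9
clock: 11.9
position: [0.493, -0.0053, 0.229]
ee_rot: [0.001, 0.721, 0.693, 0.002]
contact_force: [-0.3, -0.2, -0.2]
width: 0.0179
gripper_force: 58.9
```

```bash
python3 -m inch '[{"claw":-1,"travel":[0,0.25,0],"turn":0},{"claw":-1,"travel":[0,0.5,0],"turn":0},{"claw":-1,"travel":[0,0.55,0],"turn":0},{"claw":-1,"travel":[0,0.55,0],"turn":0},{"claw":-1,"travel":[0,0.55,0],"turn":0}]';  python3 - <<'E'
from h import *
snap('wrist','w5.png')
E
python3 -m inch '[{"claw":-1,"travel":[-0.15,0.2,0],"turn":0},{"claw":-1,"travel":[-0.25,0.35,0],"turn":0},{"claw":-1,"travel":[-0.25,0.35,0],"turn":0},{"claw":-1,"travel":[-0.25,0.35,0],"turn":0}]';  python3 - <<'E'
from h import *
snap('wrist','w6.png')
T=np.load('pics/w5.png.npy');T6=np.load('pics/w6.png.npy')
X=np.array([.50,.165,.04]);p=proj('wrist',T,X);p6=proj('wrist',T6,X);print(p,p6)
o=[]
for fn,c in(('w5',p),('w6',p6)):
    a=cv2.imread(f'pics/{fn}.png'); x0=int(np.clip(c[0]-90,0,512-180));y0=int(np.clip(c[1]-60,0,384-135)); print(fn,x0,y0)
    o.append(cv2.resize(a[y0:y0+135,x0:x0+180],None,fx=2.2,fy=2.2,interpolation=cv2.INTER_CUBIC))
cv2.imwrite('pics/w56.png',np.vstack(o)); print(np.vstack(o).shape)
E
```

```text
clock: 12.4
position: [0.4915, 0.1, 0.2275]
ee_rot: [0.0, 0.722, 0.692, -0.0]
contact_force: [-1.0, -0.8, -1.4]
width: 0.0181
gripper_force: 58.9
clock: 12.85
position: [0.442, 0.1696, 0.2276]
ee_rot: [0.001, 0.722, 0.692, 0.0]
contact_force: [0.5, 0.3, -0.0]
width: 0.0184
gripper_force: 59.0
[264.42824119 116.27820386] [307.77260796 174.64499459]
w5 174 56
w6 217 114
(594, 396, 3)
```

View pics/w56.png

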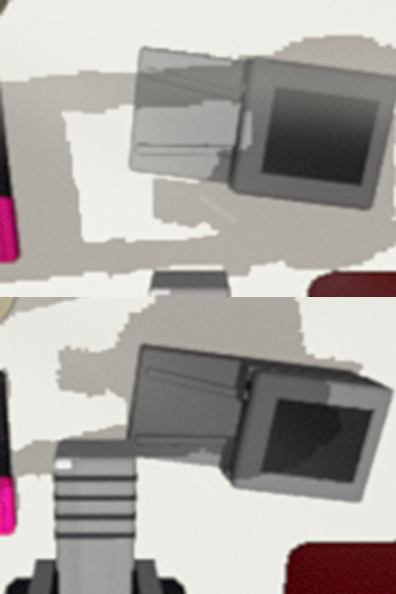

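Both views show the reader with its tray opening toward -x. The housing's front top corners are at w5 crop (250,58) and (232,187), and at w6 crop (256,75) and (238,190). The tray's outer corners are at w5 (141,47) and (131,168).

```bash
python3 - <<'E'
from h import *
T5=np.load('pics/w5.png.npy');T6=np.load('pics/w6.png.npy')
c5=lambda c:(174+(c[0]+.5)/2.2-.5,56+(c[1]+.5)/2.2-.5); c6=lambda c:(217+(c[0]+.5)/2.2-.5,114+(c[1]+.5)/2.2-.5)
D={}
for n,a,b,z in [('front+',(250,58),(256,75),.058),('front-',(232,187),(238,190),.058),('back-',(371,209),(362,204),.058),('back+',None,(389,93),.058),
  ('tray+',(141,47),(142,50),.025),('tray-',(131,168),(128,140),.025),('g+out',(148,68),(148,72),.028),('g+in',(243,96),(237,95),.028),('g-out',(137,150),(136,140),.028),('g-in',(236,149),(232,142),.028)]:
    if a:
        x,r=tri([('wrist',T5,c5(a)),('wrist',T6,c6(b))]); print(n,'tri',np.round(x,4),round(r[0],4),'5:',np.round(atz('wrist',T5,c5(a),z),4)[:2],'6:',np.round(atz('wrist',T6,c6(b),z),4)[:2])
        D[n]=(atz('wrist',T5,c5(a),z)+atz('wrist',T6,c6(b),z))/2
    else: D[n]=atz('wrist',T6,c6(b),z); print(n,D[n])
f=(D['front+']+D['front-'])/2; bk=(D['back+']+D['back-'])/2; t=D['tray+'];
ang=lambda v:np.arctan2(v[1],v[0])
w=D['front+']-D['front-'];wb=D['back+']-D['back-']
print('front mid',f,'ang',ang(bk-f),'width dirs',ang(w)-np.pi/2,ang(wb)-np.pi/2,'W',np.linalg.norm(w),np.linalg.norm(wb),'depth',np.linalg.norm(bk-f))
go=(D['g+out']+D['g-out'])/2;gi=(D['g+in']+D['g-in'])/2;print('guides',go,gi,ang(gi-go), np.linalg.norm(D['g+out']-D['g-out']),np.linalg.norm(D['g+in']-D['g-in']))
E
```

```text
front+ tri [0.5246 0.1986 0.0551] 0.0002 5: [0.5241 0.1983] 6: [0.524  0.1993]
front- tri [0.5146 0.1416 0.0668] 0.0006 5: [0.5147 0.1399] 6: [0.5173 0.1385]
back- tri [0.5853 0.1256 0.0539] 0.0005 5: [0.5836 0.1261] 6: [0.5837 0.1276]
back+ [0.59091352 0.18729859 0.058     ]
tray+ tri [0.4711 0.2082 0.0142] 0.0002 5: [0.4721 0.2075] 6: [0.4702 0.2096]
tray- tri [ 0.4608  0.1451 -0.0154] 0.0032 5: [0.4625 0.1475] 6: [0.4613 0.159 ]
g+out tri [0.4742 0.1972 0.0214] 0.0007 5: [0.4752 0.1973] 6: [0.473 0.198]
g+in tri [0.5237 0.1817 0.0213] 0.0001 5: [0.5233 0.1818] 6: [0.522  0.1831]
g-out tri [0.466  0.1565 0.0178] 0.0004 5: [0.4667 0.1571] 6: [0.4657 0.1597]
g-in tri [0.5197 0.1557 0.0279] 0.0006 5: [0.5192 0.1554] 6: [0.5202 0.1561]
front mid [0.52002685 0.1690095  0.058     ] ang -0.1756558324881975 width dirs -0.1339995544131678 -0.11953465248100192 W 0.06013225871881245 0.06088663376786784 depth 0.0683073955307182
guides [0.47013626 0.17801064 0.028     ] [0.5211626  0.16909163 0.028     ] -0.17304421026395847 0.04006140524205162 0.026880393301254385
```

```bash
cat > fit.py <<'E'
from h import *
from scipy.optimize import differential_evolution as DE
def load(n,fn):
    g=cv2.GaussianBlur(cv2.cvtColor(cv2.imread('pics/'+fn),cv2.COLOR_BGR2GRAY),(0,0),1.2).astype(np.float32)
    return n,np.load('pics/'+fn+'.npy'),cv2.Sobel(g,cv2.CV_32F,1,0),cv2.Sobel(g,cv2.CV_32F,0,1)
ED=[((0,32,.058),(72,32,.058)),((0,-32,.058),(72,-32,.058)),((0,-32,.058),(0,32,.058)),((72,-32,.058),(72,32,.058))]
def score(p,ims):
    c,s=np.cos(p[2]),np.sin(p[2]); tot=0
    for n,T,gx,gy in ims:
        for a,b in ED:
            P=[]
            for t in np.linspace(.05,.95,25):
                q=np.array(a)*(1-t)+np.array(b)*t; x,y=q[0]/1e3,q[1]/1e3
                P.append(proj(n,T,[p[0]+c*x-s*y,p[1]+s*x+c*y,q[2]]))
            P=np.float32(P); d=P[-1]-P[0]; m=np.array([-d[1],d[0]])/np.linalg.norm(d)
            v=m[0]*cv2.remap(gx,P[:,0],P[:,1],1).ravel()+m[1]*cv2.remap(gy,P[:,0],P[:,1],1).ravel()
            tot+=min(abs(v.mean()),60)
    return -tot/len(ims)
if __name__=='__main__':
    I5,I6,It=load('wrist','w5.png'),load('wrist','w6.png'),load('top','top1.png')
    for nm,ims in(('5',[I5]),('6',[I6]),('top',[It]),('56',[I5,I6])):
        r=DE(score,[(.505,.532),(.155,.183),(-.23,-.08)],args=(ims,),seed=1,popsize=10,maxiter=25,tol=1e-4); print(nm,np.round(r.x,4),round(r.fun,1),flush=True)
E
time python3 fit.py
```

```text
Traceback (most recent call last):
  File "fit.py", line 14, in score
    P.append(proj(n,T,[p[0]+c*x-s*y,p[1]+s*x+c*y,q[2]]))
             ~~~~^^^^^^^^^^^^^^^^^^^^^^^^^^^^^^^^^^^^^^
  File "h.py", line 23, in proj
    p=imaging.camera_params(name); c=np.linalg.inv(T)@np.append(X,1); a=c[:2]/c[2]; a=a*(1+p['k1']*(a@a)); K=np.array(p['camera_matrix']); return (K@np.append(a,1))[:2]
ValueError: time passes only in moves, steps and waits

The above exception was the direct cause of the following exception:

Traceback (most recent call last):
  File "fit.py", line 22, in <module>
    r=DE(score,[(.505,.532),(.155,.183),(-.23,-.08)],args=(ims,),seed=1,popsize=10,maxiter=25,tol=1e-4); print(nm,np.round(r.x,4),round(r.fun,1),flush=True)
RuntimeError: The map-like callable must be of the form f(func, iterable), returning a sequence of numbers the same length as 'iterable'

real	0m2.239s
user	0m1.161s
sys	0m0.345s
```

The rig limits repeated state/parameter queries, so I'll read the camera parameters once and cache them.

```bash
sed -i 's/imaging.camera_params(name)/CP(name)/' h.py; sed -i '3a import functools\nCP=functools.cache(imaging.camera_params)' h.py; time python3 fit.py
```

```text
5 [ 0.52    0.1682 -0.158 ] -240.0
6 [ 0.5109  0.175  -0.2014] -240.0
top [ 0.5129  0.1578 -0.1189] -225.5
56 [ 0.52    0.1687 -0.1869] -239.7
real	0m5.992s
user	0m6.359s
sys	0m0.093s
```

```bash
sed -i 's/min(abs(v.mean()),60)/abs(v.mean())**.5/' fit.py; python3 fit.py
```

```text
5 [ 0.5174  0.1687 -0.1707] -45.7
6 [ 0.5192  0.1742 -0.2225] -43.6
top [ 0.5144  0.1597 -0.165 ] -47.5
56 [ 0.5178  0.169  -0.1775] -43.5
```

```bash
cat > fit2.py <<'E'
from fit import *
I5,I6,It,Is=load('wrist','w5.png'),load('wrist','w6.png'),load('top','top1.png'),load('scene','scene1.png')
for nm,ims in(('scene',[Is]),('s+t',[Is,It]),('all',[I5,I6,It,Is])):
    r=DE(score,[(.505,.532),(.150,.183),(-.23,-.08)],args=(ims,),seed=2,popsize=12,maxiter=30,tol=1e-4); print(nm,np.round(r.x,4),round(r.fun,1),flush=True)
    for I,n in((I5,5),(I6,6),(It,'t'),(Is,'s')): print('   ',n,round(score(r.x,[I]),1))
# manual corner picks in scene crop c2 (offset 130,150, scale 3.5): top face corners
T=camT('scene')
for c in [(268,214),(330,250),(270,280),(211,262)]: print(c,np.round(atz('scene',T,(130+(c[0]+.5)/3.5-.5,150+(c[1]+.5)/3.5-.5),.058),4))
E
python3 fit2.py
```

```text
scene [ 0.5314  0.1674 -0.1942] -44.1
    5 -30.9
    6 -28.5
    t -33.5
    s -44.1
s+t [ 0.5161  0.1702 -0.1781] -43.7
    5 -38.8
    6 -39.5
    t -43.4
    s -44.0
all [ 0.5177  0.1692 -0.1767] -43.0
    5 -45.4
    6 -41.3
    t -42.7
    s -42.7
(268, 214) [0.5815 0.1288 0.058 ]
(330, 250) [0.5101 0.1434 0.058 ]
(270, 280) [0.5253 0.2    0.058 ]
(211, 262) [0.5773 0.2058 0.058 ]
```

```bash
python3 -m inch '[{"claw":-1,"travel":[0.04,0.02,0],"turn":0.235},{"claw":-1,"travel":[0.08,0.05,0],"turn":0.235},{"claw":-1,"travel":[0.08,0.05,0],"turn":0.235},{"claw":-1,"travel":[0.08,0.05,0],"turn":0.235},{"claw":-1,"travel":[0.08,0.05,0],"turn":0.235}]'; python3 -m inch '[{"claw":-1,"travel":[0,0,-0.1],"turn":0.223},{"claw":-1,"travel":[0,0,-0.2],"turn":0.223},{"claw":-1,"travel":[0,0,-0.35],"turn":0.223},{"claw":-1,"travel":[0,0,-0.5],"turn":0.223},{"claw":-1,"travel":[0,0,-0.54],"turn":0.223}]'; python3 -m inch '[{"claw":-1,"travel":[0,0,0],"turn":0}]'; cat > st.py <<'E'
from h import *
s=get_state();q=s['ee_rot'];M=R.from_quat([q[1],q[2],q[3],q[0]]).as_matrix();y=np.arctan2(M[1,0],M[0,0]);ny=y-np.pi
p=np.array(s['position']);m=np.array([.518,.169]);d=np.array([np.cos(-.175),np.sin(-.175)]);r=p[:2]-m
print('yaw nose',round(ny,4),'pos',np.round(p,4),'along',round(r@d*1e3,1),'lat(left+)',round((d[0]*r[1]-d[1]*r[0])*1e3,1),'tilt',np.round(M[:2,2],4))
E
python3 st.py
```

```text
clock: 13.4
position: [0.459, 0.1789, 0.2272]
ee_rot: [0.0, 0.422, 0.906, -0.0]
contact_force: [0.4, -1.2, -0.3]
width: 0.0184
gripper_force: 59.0
clock: 13.9
position: [0.4567, 0.1784, 0.1163]
ee_rot: [-0.003, 0.086, 0.996, -0.001]
contact_force: [-1.0, -0.0, -1.0]
width: 0.0182
gripper_force: 59.0
clock: 14.0
position: [0.4576, 0.1788, 0.1176]
ee_rot: [-0.002, 0.089, 0.996, -0.001]
contact_force: [-0.2, 0.4, -1.0]
width: 0.0179
gripper_force: 59.0
yaw nose -0.1776 pos [0.4576 0.1788 0.1176] along -61.1 lat(left+) -0.8 tilt [-0.0034 -0.0014]
```

```bash
python3 -m inch '[{"claw":-1,"travel":[0,0.004,-0.12],"turn":0},{"claw":-1,"travel":[0,0.004,-0.22],"turn":0},{"claw":-1,"travel":[0,0.004,-0.3],"turn":0},{"claw":-1,"travel":[0,0.004,-0.34],"turn":0},{"claw":-1,"travel":[0,0.004,-0.34],"turn":0}]'; python3 st.py;  python3 -m inch '[{"claw":-1,"travel":[0.03,-0.005,0],"turn":0},{"claw":-1,"travel":[0.06,-0.01,0],"turn":0},{"claw":-1,"travel":[0.08,-0.014,0],"turn":0},{"claw":-1,"travel":[0.1,-0.0175,0],"turn":0},{"claw":-1,"travel":[0.1,-0.0175,0],"turn":0}]';python3 st.py
```

```text
clock: 14.5
position: [0.4582, 0.1808, 0.0511]
ee_rot: [-0.0, 0.089, 0.996, -0.0]
contact_force: [-0.2, -0.1, -0.6]
width: 0.018
gripper_force: 59.0
yaw nose -0.1773 pos [0.4582 0.1808 0.0511] along -61.0 lat(left+) 1.2 tilt [-0.0006 -0.0003]
clock: 15.0
position: [0.4788, 0.178, 0.0517]
ee_rot: [0.001, 0.088, 0.996, 0.0]
contact_force: [-0.7, -0.9, -1.5]
width: 0.018
gripper_force: 59.0
yaw nose -0.1753 pos [0.4788 0.178  0.0517] along -40.2 lat(left+) 2.0 tilt [0.0015 0.0004]
```

```bash
python3 -m inch '[{"claw":-1,"travel":[0,-0.005,-0.012],"turn":0},{"claw":-1,"travel":[0.015,-0.0085,-0.012],"turn":0},{"claw":-1,"travel":[0.03,-0.011,-0.012],"turn":0},{"claw":-1,"travel":[0.045,-0.0135,-0.012],"turn":0},{"claw":-1,"travel":[0.045,-0.0135,-0.012],"turn":0}]'; python3 st.py; python3 - <<'E'
from h import *
a=snap('scene','s2.png'); cv2.imwrite('pics/s2c.png',cv2.resize(a[190:280,160:280,::-1],None,fx=5,fy=5,interpolation=cv2.INTER_CUBIC))
E
```

```text
clock: 15.5
position: [0.4876, 0.1752, 0.0489]
ee_rot: [0.001, 0.087, 0.996, 0.0]
contact_force: [0.5, 0.2, -1.3]
width: 0.0182
gripper_force: 59.0
yaw nose -0.175 pos [0.4876 0.1752 0.0489] along -31.0 lat(left+) 0.8 tilt [0.0011 0.0001]
```

View pics/s2c.png

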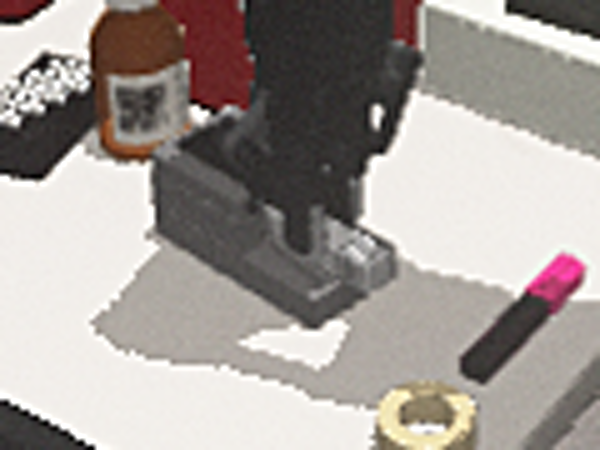

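The scene view shows the bar held between the guides, its tail at the tray's outer end (crop (370,260)), and there's no contact force. I'll continue in.

```bash
python3 -m inch '[{"claw":-1,"travel":[0.01,-0.003,-0.003],"turn":0},{"claw":-1,"travel":[0.02,-0.005,-0.003],"turn":0},{"claw":-1,"travel":[0.03,-0.007,-0.003],"turn":0},{"claw":-1,"travel":[0.03,-0.007,-0.003],"turn":0}]'; python3 st.py;python3 -m inch '[{"claw":-1,"travel":[0.01,-0.002,0],"turn":0},{"claw":-1,"travel":[0.02,-0.0035,0],"turn":0},{"claw":-1,"travel":[0.03,-0.005,0],"turn":0},{"claw":-1,"travel":[0.03,-0.005,0],"turn":0}]'; python3 st.py
```

```text
clock: 15.95
position: [0.4914, 0.1739, 0.0486]
ee_rot: [-0.001, 0.087, 0.996, -0.0]
contact_force: [-3.4, -0.7, 5.3]
width: 0.0178
gripper_force: 59.8
yaw nose -0.1752 pos [0.4914 0.1739 0.0486] along -27.0 lat(left+) 0.2 tilt [-0.0025  0.0001]
clock: 16.35
position: [0.4972, 0.1729, 0.0486]
ee_rot: [-0.001, 0.087, 0.996, -0.0]
contact_force: [-3.9, 0.9, 5.6]
width: 0.0181
gripper_force: 59.8
yaw nose -0.1751 pos [0.4972 0.1729 0.0486] along -21.2 lat(left+) 0.2 tilt [-0.0029 -0.    ]
```

```bash
python3 -m inch '[{"claw":-1,"travel":[0.01,-0.002,0.004],"turn":0},{"claw":-1,"travel":[0.02,-0.0035,0.004],"turn":0},{"claw":-1,"travel":[0.025,-0.0045,0.004],"turn":0},{"claw":-1,"travel":[0.025,-0.0045,0.004],"turn":0}]'; python3 st.py
```

```text
clock: 16.75
position: [0.5042, 0.1719, 0.049]
ee_rot: [0.0, 0.087, 0.996, 0.0]
contact_force: [-0.7, -0.3, -1.3]
width: 0.0181
gripper_force: 59.0
yaw nose -0.1752 pos [0.5042 0.1719 0.049 ] along -14.1 lat(left+) 0.5 tilt [0.0006 0.0001]
```

```bash
python3 -m inch '[{"claw":0.1,"travel":[0,0,0],"turn":0},{"claw":0.1,"travel":[0,0,0],"turn":0},{"claw":0.1,"travel":[0,0,0],"turn":0},{"claw":0.1,"travel":[0,0,0.1],"turn":0},{"claw":0.1,"travel":[0,0,0.3],"turn":0}]'; python3 -m inch '[{"claw":-1,"travel":[-0.15,0.0265,0],"turn":0},{"claw":-1,"travel":[-0.3,0.053,0],"turn":0},{"claw":-1,"travel":[-0.32,0.0565,0],"turn":0},{"claw":-1,"travel":[-0.32,0.0565,0],"turn":0},{"claw":-1,"travel":[-0.32,0.0565,0],"turn":0}]'; python3 st.py
```

```text
clock: 17.25
position: [0.5013, 0.1715, 0.1071]
ee_rot: [-0.004, 0.087, 0.996, -0.001]
contact_force: [1.2, 0.4, 0.1]
width: 0.047
gripper_force: 0.0
clock: 17.75
position: [0.4409, 0.1834, 0.1094]
ee_rot: [0.001, 0.087, 0.996, 0.0]
contact_force: [0.4, 0.3, 0.3]
width: 0.0
gripper_force: 0.0
yaw nose -0.1748 pos [0.4409 0.1834 0.1094] along -78.4 lat(left+) 0.8 tilt [0.002  0.0004]
```

```bash
python3 -m inch '[{"claw":-1,"travel":[0,-0.004,-0.15],"turn":0},{"claw":-1,"travel":[0,-0.004,-0.25],"turn":0},{"claw":-1,"travel":[0,-0.004,-0.298],"turn":0},{"claw":-1,"travel":[0,-0.004,-0.298],"turn":0}]'; python3 st.py; python3 -m inch '[{"claw":-1,"travel":[0.03,-0.005,0],"turn":0},{"claw":-1,"travel":[0.05,-0.009,0],"turn":0},{"claw":-1,"travel":[0.07,-0.0125,0],"turn":0},{"claw":-1,"travel":[0.09,-0.016,0],"turn":0},{"claw":-1,"travel":[0.1,-0.018,0],"turn":0}]'; python3 st.py
```

```text
clock: 18.15
position: [0.4398, 0.1822, 0.0483]
ee_rot: [-0.001, 0.088, 0.996, -0.0]
contact_force: [-0.3, 0.7, -0.5]
width: 0.0
gripper_force: 0.0
yaw nose -0.1754 pos [0.4398 0.1822 0.0483] along -79.3 lat(left+) -0.6 tilt [-0.0023 -0.0006]
clock: 18.65
position: [0.46, 0.1789, 0.0499]
ee_rot: [0.0, 0.088, 0.996, 0.0]
contact_force: [-1.8, 0.9, 1.4]
width: 0.0
gripper_force: 0.8
yaw nose -0.1752 pos [0.46   0.1789 0.0499] along -58.8 lat(left+) -0.4 tilt [0.0002 0.0003]
```

Contact with the tail, and it's sliding in. I'll push on in small steps, watching the force.

```bash
python3 -m inch '[{"claw":-1,"travel":[0.015,-0.0025,0],"turn":0},{"claw":-1,"travel":[0.03,-0.005,0],"turn":0},{"claw":-1,"travel":[0.045,-0.008,0],"turn":0},{"claw":-1,"travel":[0.05,-0.009,0],"turn":0},{"claw":-1,"travel":[0.05,-0.009,0],"turn":0}]'; python3 st.py; python3 -m inch '[{"claw":-1,"travel":[0.005,-0.001,0],"turn":0},{"claw":-1,"travel":[0.01,-0.002,0],"turn":0},{"claw":-1,"travel":[0.015,-0.0025,0],"turn":0},{"claw":-1,"travel":[0.015,-0.0025,0],"turn":0}]';python3 st.py
```

```text
clock: 19.15
position: [0.4704, 0.1771, 0.0495]
ee_rot: [0.001, 0.087, 0.996, 0.0]
contact_force: [-0.9, 0.4, 1.3]
width: 0.0003
gripper_force: 0.0
yaw nose -0.1749 pos [0.4704 0.1771 0.0495] along -48.3 lat(left+) -0.4 tilt [0.0012 0.0001]
clock: 19.55
position: [0.4731, 0.1766, 0.0495]
ee_rot: [0.0, 0.087, 0.996, 0.0]
contact_force: [0.0, -0.1, -0.4]
width: -0.0003
gripper_force: 0.2
yaw nose -0.1749 pos [0.4731 0.1766 0.0495] along -45.6 lat(left+) -0.4 tilt [0.0007 0.    ]
```

```bash
python3 -m inch '[{"claw":-1,"travel":[0.005,-0.001,0],"turn":0},{"claw":-1,"travel":[0.01,-0.002,0],"turn":0},{"claw":-1,"travel":[0.01,-0.002,0],"turn":0}]'; python3 st.py; python3 -m inch '[{"claw":-1,"travel":[0.005,-0.001,0],"turn":0},{"claw":-1,"travel":[0.01,-0.002,0],"turn":0},{"claw":-1,"travel":[0.01,-0.002,0],"turn":0}]';python3 st.py
```

```text
clock: 19.85
position: [0.4751, 0.1762, 0.0495]
ee_rot: [0.0, 0.087, 0.996, 0.0]
contact_force: [-0.1, 0.8, -0.6]
width: -0.0002
gripper_force: 0.2
yaw nose -0.1749 pos [0.4751 0.1762 0.0495] along -43.5 lat(left+) -0.4 tilt [0.0008 0.0001]
clock: 20.15
position: [0.477, 0.1758, 0.0495]
ee_rot: [0.0, 0.087, 0.996, 0.0]
contact_force: [-0.8, 0.3, -0.2]
width: -0.0001
gripper_force: 0.3
yaw nose -0.175 pos [0.477  0.1758 0.0495] along -41.5 lat(left+) -0.4 tilt [0.0006 0.0001]
```

```bash
python3 -m inch '[{"claw":-1,"travel":[0.005,-0.001,0],"turn":0},{"claw":-1,"travel":[0.01,-0.002,0],"turn":0},{"claw":-1,"travel":[0.01,-0.002,0],"turn":0}]'; python3 st.py; python3 -m inch '[{"claw":-1,"travel":[0.005,-0.001,0],"turn":0},{"claw":-1,"travel":[0.01,-0.002,0],"turn":0},{"claw":-1,"travel":[0.01,-0.002,0],"turn":0}]';python3 st.py
```

```text
clock: 20.45
position: [0.4786, 0.1754, 0.0495]
ee_rot: [-0.0, 0.087, 0.996, 0.0]
contact_force: [-2.1, 0.6, 1.6]
width: 0.0004
gripper_force: 0.8
yaw nose -0.175 pos [0.4786 0.1754 0.0495] along -40.0 lat(left+) -0.6 tilt [-0.0004  0.    ]
clock: 20.75
position: [0.4787, 0.1753, 0.0494]
ee_rot: [-0.002, 0.088, 0.996, 0.0]
contact_force: [-4.3, 2.7, 5.3]
width: 0.0002
gripper_force: 3.0
yaw nose -0.1756 pos [0.4787 0.1753 0.0494] along -39.8 lat(left+) -0.7 tilt [-0.0041  0.0006]
```

```bash
python3 -m inch '[{"claw":-1,"travel":[0.01,-0.002,0],"turn":0},{"claw":-1,"travel":[0.02,-0.0035,0],"turn":0},{"claw":-1,"travel":[0.02,-0.0035,0],"turn":0}]'; python3 st.py; python3 -m inch '[{"claw":-1,"travel":[0.01,-0.002,0],"turn":0},{"claw":-1,"travel":[0.02,-0.0035,0],"turn":0},{"claw":-1,"travel":[0.02,-0.0035,0],"turn":0}]';python3 st.py
```

```text
clock: 21.05
position: [0.4789, 0.1752, 0.0493]
ee_rot: [-0.006, 0.088, 0.996, 0.0]
contact_force: [-13.1, 5.3, 10.9]
width: -0.0001
gripper_force: 6.8
yaw nose -0.1765 pos [0.4789 0.1752 0.0493] along -39.6 lat(left+) -0.7 tilt [-0.0117  0.0014]
clock: 21.35
position: [0.479, 0.1749, 0.0491]
ee_rot: [-0.01, 0.089, 0.996, 0.0]
contact_force: [-19.1, 8.5, 16.3]
width: 0.0002
gripper_force: 10.3
yaw nose -0.1774 pos [0.479  0.1749 0.0491] along -39.4 lat(left+) -1.0 tilt [-0.0193  0.0019]
```

The rigid stop is reached, and the tail is about 29 mm outside the estimated mouth against the expected 30. I'll back off and check.

```bash
python3 -m inch '[{"claw":-1,"travel":[-0.1,0.018,0],"turn":0},{"claw":-1,"travel":[-0.2,0.036,0],"turn":0},{"claw":-1,"travel":[-0.25,0.044,0.2],"turn":0},{"claw":-1,"travel":[-0.25,0.044,0.4],"turn":0},{"claw":-1,"travel":[-0.1,-0.2,0.5],"turn":0}]'; python3 -m inch '[{"claw":-1,"travel":[0,-0.25,0],"turn":0},{"claw":-1,"travel":[0,-0.5,0],"turn":0},{"claw":-1,"travel":[0,-0.7,0],"turn":0},{"claw":-1,"travel":[0,-0.7,0],"turn":0},{"claw":-1,"travel":[0,-0.7,0],"turn":0}]'; python3 - <<'E'
from h import *
a=snap('scene','s3.png')[190:280,160:280,::-1]; t=snap('top','t3.png')[160:250,160:360,::-1]
a=cv2.resize(a,None,fx=4,fy=4,interpolation=2);t=cv2.resize(t,None,fx=2.4,fy=2.4,interpolation=2);h=np.zeros((a.shape[0]+t.shape[0],480,3),np.uint8);h[:a.shape[0],:a.shape[1]]=a;h[a.shape[0]:,:t.shape[1]]=t;cv2.imwrite('pics/fin.png',h)
s=get_state();print(s['clock'],s['contact_force'])
E
```

```text
clock: 21.85
position: [0.4636, 0.1455, 0.1495]
ee_rot: [0.003, 0.084, 0.996, 0.002]
contact_force: [1.2, 0.5, -0.2]
width: 0.0003
gripper_force: 0.0
clock: 22.35
position: [0.4641, 0.0012, 0.1462]
ee_rot: [0.001, 0.089, 0.996, 0.0]
contact_force: [-1.0, -0.3, 0.0]
width: 0.0002
gripper_force: 0.0
22.45 [-0.54762857  0.14577113 -0.30892735]
```

View pics/fin.png

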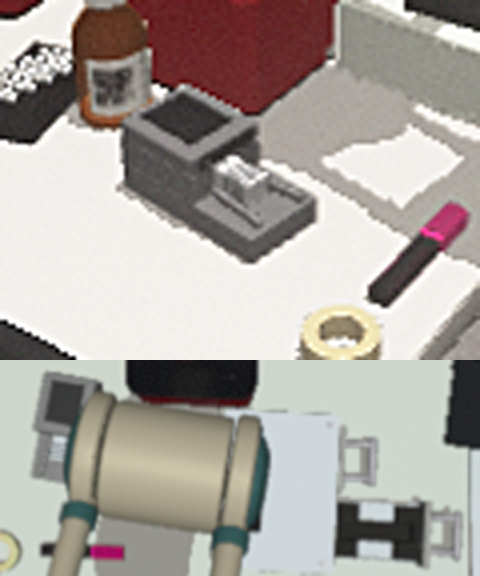

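The bar sits straight in the slot with its tail about 30 mm out (scene crop (240,180)). Drawer A is shut, drawer B is empty, and the robot is clear of everything, so I'm handing in.

```bash
python3 -c "
from rig import ticket
print(ticket.sign_off())"
```

```text
the job is handed in; nothing more can be done
None
```

I handed the job in at about 22 s: the open drawer is shut, the other was pulled out to its end stop, and the bar is nose-first in the reader against the hidden stop; sign-off gave no verdict.

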